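# Shut the snap-hook box and stack the next one on it

## Task

The blue box of snap hooks on the bench is full: swing its lid shut, then take the yellow box from the sloped rack and stack it squarely on the blue one, so that the recesses in its base drop fully home over the lugs of the blue lid, and let go. Set it down gently, leave the blue box standing where it is (a finger's width of shift does not matter) and do not disturb anything else on the bench or the rack.

Things in the scene. Friction and masses are not known exactly. Their poses are not given: they have to be found in the camera images.
- blue_box: Lower box: blue open tub, 160 mm long (y axis), 62 mm wide (x axis), 44 mm high to its rim, standing loose on the bench, about 2.3 kg with the snap hooks in it. Origin: centre of the underside; z up; its -x side (white card) is the front, its lid is hinged along the rear (+x) long edge at the rim.
- blue_lid (a joint): Angle of the blue lid, rad: 0 shut, 1.57 upright, up to 1.9 leaning back; starts open. Stiff friction hinge: the lid stays where it is left, about 1 N at its free edge moves it. The lid is a 62 x 160 mm cap, 12 mm thick, four lugs on its outer face, no catch: shut means down on the rim, its outer face then 56 mm above the bench.
- lid_hinge (a point): Centre of the lid's hinge line, at the tub's rim: 31 mm behind (+x) the blue box's middle, 44 mm above the bench. The line runs along y. Axes turn with the lid: from here the lid reaches 62 mm along -x, and its outer face lies 12 mm along +z.
- lid_top (a point): Centre of the blue lid's outer face (turns with the lid: x across its 62 mm width, y along its 160 mm length, z out of the face; z is up when shut). Four tapered round lugs stand on the face at x = +-17 mm, y = +-62 mm, 16 mm across at the foot, 11 mm at the tip, 7 mm high.
- yellow_box: Box to be stacked: yellow, shut for good, 160 mm long (y axis), 62 mm wide (x axis), 56 mm high without the four lugs on its top, 0.3 to 0.65 kg, plain sides to grip across the 62 mm. Origin: centre of the underside; z out of the top; black latches and white card on its -x side. It lies on the rack, tipped 30 degrees with the shelf, its top facing up and towards the robot.
- yellow_base (a point): Centre of the yellow box's underside (same point and axes as yellow_box). In the base are four square recesses, 19 mm wide and 9 mm deep, at x = +-17 mm, y = +-62 mm, which fit over the lugs of the box below. Fully home, the underside lies flat on the blue lid's outer face. The box may stand either way round.
- green_box: Bystander: green box of the same shape and size, in the rack's other place. Origin: centre of the underside.
- rack: Fixed grey steel bench rack, 375 mm long (y axis), 105 mm deep. Its shelf slopes 30 degrees: low front edge (-x, towards the robot) about 36 mm, back edge about 88 mm above the bench. Two places, 93 mm either side of the middle; which one holds the yellow box varies. Lip and fins stand 15 mm above the shelf. Origin: on the bench below the shelf's middle; z up.
- grey_stack: Bystander: two grey boxes of the same kind already stacked, 119 mm high in all. Origin: centre of the underside.
- rivet_jar: Bystander: jar of brass rivets, 68 mm across, 85 mm high. Origin: centre of the underside.
- thread_spool: Bystander: wooden thread spool, 56 mm across, 60 mm high. Origin: centre of the underside.
- mallet: Bystander: mallet lying down, 265 mm long, white head 48 mm across. Origin: on the bench under its middle.
- setter: Bystander: steel rivet setter lying down, 110 mm long, 16 mm thick. Origin: on the bench under its middle.
Mind the look-alikes: they are no part of the job. There is more than one size of the yellow_box; the one meant has the size given above.

How it is judged:
By the outcome, as a careful person would: the job done as asked, in the order asked, and still so for the second after the job is handed in, with the robot touching nothing.
It also fails if it takes over 48 s, if anything falls off the work surface, if the arm or the gripper's body presses on something with over 40 N, if the wrist force passes 120 N, or if a joint passes its speed limit or range.

## Robot

A 6-joint arm with a two-finger parallel gripper is mounted at the origin on the work surface. World frame = base frame: x ahead of the robot, y to its left, z up, the work surface at z = 0. Lengths are in m, angles in rad, forces in N, time in s.
With the tool pointing down it reaches from about 0.225 to 0.725 m from the base axis. Payload 3.1 kg.
Tool frame: the origin (TCP) lies midway between the tips of the shut fingers; the grasp point (between the pads) lies 19 mm behind it (ctrl.grasp_offset is the z of the grasp point in the tool frame, in m); z points along the fingers, y is the line along which they close (so a half turn about z gives the same grasp; the last joint's range is limited). The gripper opens to 85 mm and grips with 20 to 120 N. Pads are 22 mm wide; open, the fingers measure 114 mm over their backs; the gripper's body (76 mm by 85 mm) begins 54 mm behind the grasp point. The pads swing forward as they close: fully open they stand 13 mm farther back than shut.
Start: joints at [-1.453, 0.048, 0.099, 1.622, 0, 1.443], TCP at [0.128, -0.509, 0.231] pointing down, gripper open.
Joint ranges: [-2.91, 2.91], [-0.99, 1.94], [-1.21, 1.42], [-2.12, 2.29], [-1.49, 1.47], [-3.14, 3.14]. Speed limits (rad/s): [2.79, 2.79, 3.14, 3.14, 3.14, 3.14].

## Interface

Orientations are given as a 3x3 rotation matrix whose columns are the frame's x, y, z axes.
In Python, from plant import ctrl, hand, state, capture, get_calibration, order gives the robot as it stands. Calls block until the motion is done:
- ctrl.movep(position, orientation): joint-space move of the TCP to a pose.
- ctrl.move_linear(position, rate=0.15, frame=None): straight line of the TCP; frame=None keeps the orientation; rate is the mean speed in m/s.
- ctrl.move_joints(angles): joint-space move.
- hand.ungrasp() and hand.clamp(grasp_force=None): open the fingers fully, or close them until they stop; grasp_force is the grip in N (None keeps the last).
- ctrl.hold(seconds).
- ctrl.ik(position, orientation): joint angles nearest the present ones, or None.
- state(): the state.
- capture(name): name is "scene" or "top"; returns the picture (384x512x3 uint8, blue, green, red); there is no depth.
- get_calibration(name): a dict with "fx", "fy", "cx", "cy" (pixels), "R" (3x3) and "t" (3): a world point X has camera coordinates R X + t. Camera axes: x right, y down, z forward; pixel columns grow to the right and rows downward; lengths in m; the calibration is good to about 2 mm. A picture is of the moment at which its call begins. get_calibration takes no time and is no camera call.
A pose or a line that the arm cannot do raises ctrl.PlanningError and nothing moves.
- order.sign_off(): hands the job in; it is judged then, once.
The state is a dict: "clock": time; "joint_positions": joint angles; "joint_velocities": joint speeds; "joint_efforts": joint torques, N m; "tcp_pos": TCP position; "tcp_rot": TCP orientation; "force": force on the tool from outside, world axes, zero at the start; "ft_torque": the same for the moment, N m; "grip_width": finger opening in m; "grip_force": force on a finger pad.
Only numpy, scipy, OpenCV 4.12 (cv2) and the standard library are available. Lean on these libraries where they do the work, as an engineer would, in place of code of your own. Each camera call takes 0.05 s, during which the arm holds its last target. There are 200 camera calls.

## Working session

There is one attempt and no reset: what is moved stays moved. The work goes in short steps, each a Python script; the robot and the scene stay as the last script left them, time stands still between calls to the robot, and variables do not carry over. Pictures are saved under pics/ and viewed, at most 10 in all, crops included, and the job is handed in when it is done.

```bash
mkdir -p pics; ls; python3 - <<'E'
from plant import ctrl,hand,state,capture,get_calibration
import cv2,numpy as np
for n in("scene","top"):
    cv2.imwrite(f"pics/{n}0.png",cv2.resize(capture(n),None,fx=1.5,fy=1.5,interpolation=cv2.INTER_CUBIC))
    c=get_calibration(n);R=np.array(c["R"]);print(n,c["fx"],c["cx"],c["cy"],(-R.T@np.array(c["t"])).round(3),R.round(3).tolist())
print(state()["clock"],ctrl.grasp_offset)
E
```

```text
pics
scene 389.0567829125567 250.37065567792496 195.01999987832184 [ 1.026 -0.133  0.859] [[0.068, 0.998, 0.001], [0.828, -0.056, -0.559], [-0.557, 0.039, -0.829]]
top 449.3447218975687 254.33590387545053 189.49279072656796 [ 0.369 -0.1    1.272] [[0.005, -1.0, -0.02], [-0.995, -0.003, -0.101], [0.101, 0.02, -0.995]]
0.1 -0.0187
```

View pics/scene0.png

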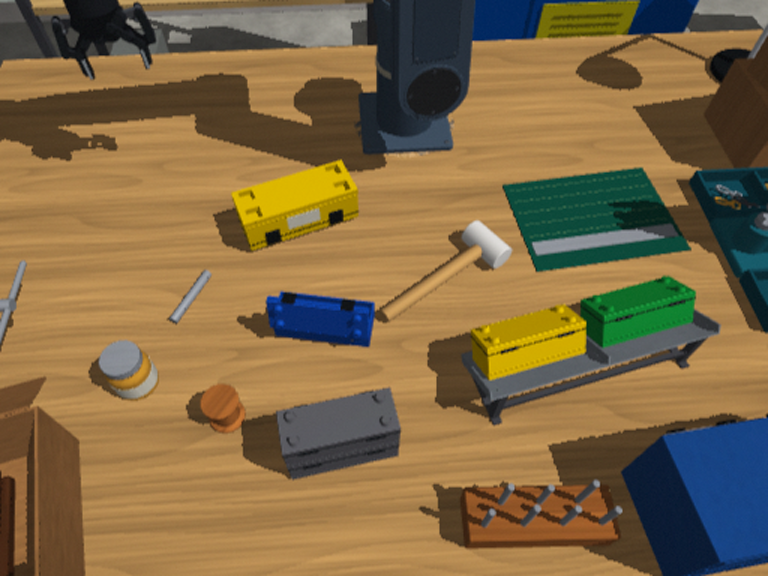

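View pics/top0.png

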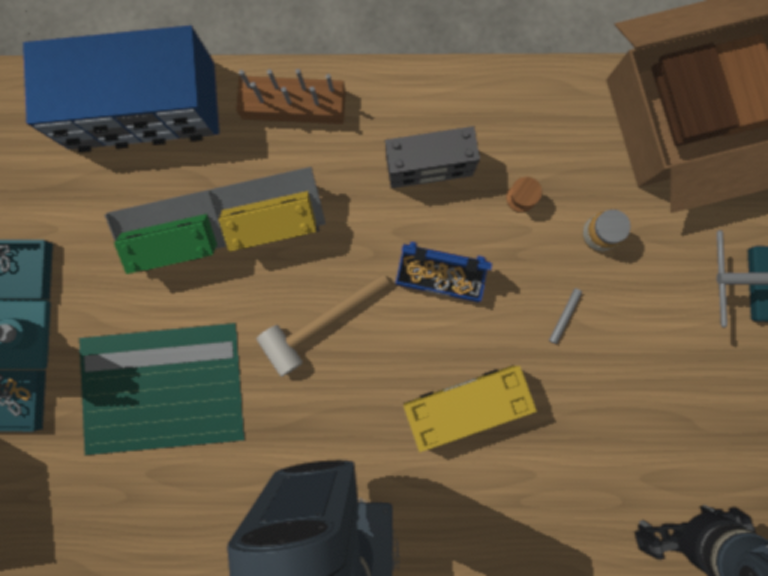

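Candidates for the yellow box (pixels in the 1.5x views):
- Yellow box on the rack: scene (528,340), top (268,220). It is tipped with its lugs up.
- Larger yellow box upside down on the bench: scene (295,205), top (470,408). This is a look-alike because it doesn't lie on the rack.
- Green box: scene (638,310), top (165,243).

I choose the one on the rack. The blue tub with its lid upright is at top (443,272), scene (320,318). Next I check the choice in close crops.

```bash
python3 - <<'E'
from plant import capture
import cv2,numpy as np
t,s=capture("top"),capture("scene")
cv2.imwrite("pics/top.png",t);cv2.imwrite("pics/scene.png",s)
def cr(im,x,y):  # 80x60 px crop x5
    return cv2.resize(im[y:y+60,x:x+80],None,fx=5,fy=5,interpolation=cv2.INTER_CUBIC)
cv2.imwrite("pics/crop1.png",np.vstack([np.hstack([cr(t,139,115),cr(s,311,199)]),np.hstack([cr(t,258,152),cr(s,174,182)])]))
E
```

```text
(no output)
```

View pics/crop1.png

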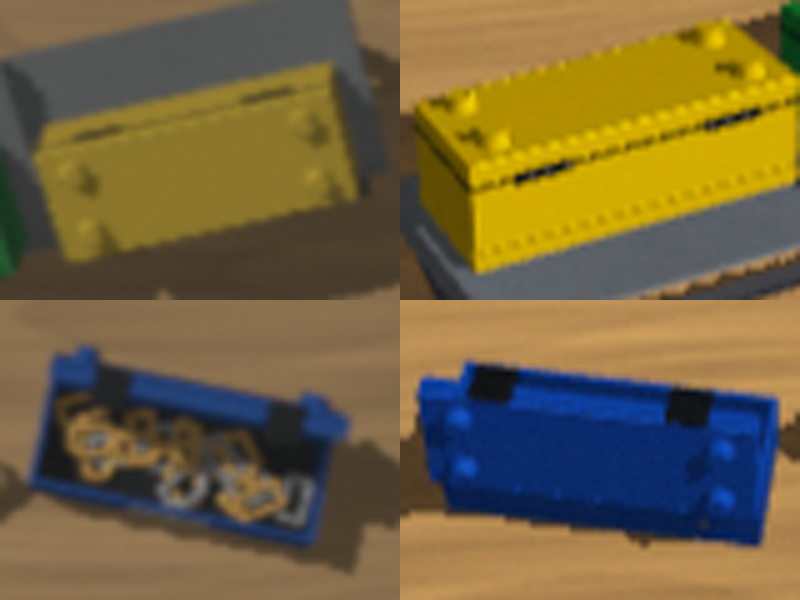

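The crops confirm it: the rack's yellow box shows its lugged top face, and the blue lid is about upright with its lugs facing +x. Next I fit both poses from these feature pixels. The yellow size check is the triangulated lug spacing (124 x 34 mm).

```bash
cat >h.py <<'E'
import numpy as np,cv2
from plant import ctrl,hand,state,capture,get_calibration,order
from scipy.optimize import least_squares
from scipy.spatial.transform import Rotation as Ro
C={n:get_calibration(n) for n in("top","scene")}
def proj(n,X):
    c=C[n];q=np.atleast_2d(X)@np.array(c["R"]).T+np.array(c["t"])
    return np.c_[c["fx"]*q[:,0]/q[:,2]+c["cx"],c["fy"]*q[:,1]/q[:,2]+c["cy"]]
def P(n):
    c=C[n];K=np.array([[c["fx"],0,c["cx"]],[0,c["fy"],c["cy"]],[0,0,1]])
    return K@np.c_[np.array(c["R"]),np.array(c["t"])]
def tri(a,b): # top px, scene px -> points
    X=cv2.triangulatePoints(P("top"),P("scene"),np.array(a,float).T,np.array(b,float).T);return (X[:3]/X[3]).T
def px(l,x0,y0,k=5): return (np.array(l,float)+.5)/k-.5+[x0,y0]
Rz=lambda a:Ro.from_euler('z',a).as_matrix()
Ry=lambda a:Ro.from_euler('y',a).as_matrix()
def lid(p,L): # blue pose (x,y,yaw,th), lid-frame points about hinge -> world
    return (np.array(L)@Ry(p[3]).T+[.031,0,.044])@Rz(p[2]).T+[p[0],p[1],0]
def tub(p,L): return np.array(L)@Rz(p[2]).T+[p[0],p[1],0]
def yel(p,L,tilt=-np.pi/6): # x,y,z,yaw
    return np.array(L)@(Rz(p[3])@Ry(tilt)).T+p[:3]
E
python3 - <<'E'
from h import *
# order (+y,+x),(-y,+x),(+y,-x),(-y,-x)
s4=np.array([[1,1],[-1,1],[1,-1],[-1,-1]])
lt=px([(78,165),(308,115),(90,230),(322,178)],139,115)
ls=px([(753,68),(497,137),(712,35),(465,100)],311-80,199)
X=tri(lt,ls);print("lugs",X.round(3).tolist())
d=lambda i,j:np.linalg.norm(X[i]-X[j]).round(4);print("spacing",d(0,1),d(2,3),d(0,2),d(1,3))
LL=np.c_[s4[:,1]*.017,s4[:,0]*.062,np.full(4,.060)]
CT=[(-.031,.08,.056),(-.031,-.08,.056)];ct=px([(65,262),(358,198)],139,115)
CS=[(-.031,-.08,.056),(.031,-.08,.056),(-.031,.08,.056),(.031,-.08,0)];cs=px([(418,103),(472,165),(730,20),(475,272)],231,199)
f=lambda p:np.r_[proj("top",yel(p,LL))-lt,proj("scene",yel(p,LL))-ls,proj("top",yel(p,CT))-ct,proj("scene",yel(p,CS))-cs].ravel()
r=least_squares(f,[.5,.1,.07,.2],loss="soft_l1");print("yellow",r.x.round(4).tolist());print(f(r.x).reshape(-1,2).round(1).tolist())
f5=lambda p:np.r_[proj("top",yel(p,LL,p[4]))-lt,proj("scene",yel(p,LL,p[4]))-ls,proj("top",yel(p,CT,p[4]))-ct,proj("scene",yel(p,CS,p[4]))-cs].ravel()
print("free tilt",least_squares(f5,[*r.x,-.5],loss="soft_l1").x.round(4).tolist())
# blue: top crop (258,152) lower-left => y-300 ; scene crop (174,182) lower-right => (x-400,y-300)
bt=px([(33,187),(312,245)],258,152);BT=[(-.031,.08,.044),(-.031,-.08,.044)]
lt2=px([(115,85),(285,120)],258,152);ls2=px([(290,83),(93,83)],174,182)
ls2=px([(290,107),(93,83)],174,182)
print("latches",tri(lt2,ls2).round(3).tolist())
LUG=[(-.031+a*.017,b*.062,.016) for a,b in((-1,1),(-1,-1),(1,1),(1,-1))]
lg=px([(722,450),(460,418),(720,500),(463,467)],94,122)
bs=px([(50,210),(360,245)],174,182);BS=[(.031,-.08,0),(.031,.08,0)]
g=lambda p:np.r_[proj("top",tub(p,BT))-bt,proj("scene",lid(p,LUG))-lg,proj("scene",tub(p,BS))-bs].ravel()
r=least_squares(g,[.45,-.1,-.2,1.6],loss="soft_l1");print("blue",r.x.round(4).tolist());print(g(r.x).reshape(-1,2).round(1).tolist())
E
```

```text
lugs [[0.595, 0.187, 0.12], [0.622, 0.067, 0.12], [0.564, 0.184, 0.099], [0.592, 0.061, 0.101]]
spacing 0.1228 0.1252 0.0379 0.0356
yellow [0.6217, 0.1322, 0.0572, 0.2168]
[[-1.2, 0.8], [-0.9, 0.8], [0.0, -0.3], [-0.6, 0.2], [-0.2, -0.1], [-0.5, -0.3], [0.1, -0.2], [-0.5, -0.2], [0.1, -1.0], [0.1, -0.8], [-0.8, -0.2], [-0.5, 0.8], [0.3, -0.1], [0.3, 0.7]]
free tilt [0.6213, 0.1321, 0.0569, 0.217, -0.5147]
latches [[0.542, -0.144, 0.11], [0.524, -0.233, 0.111]]
blue [0.5096, -0.1831, -0.2008, 1.3109]
[[-1.3, -0.1], [0.3, 0.1], [-0.2, -0.4], [-0.5, -0.0], [-0.0, 0.0], [-0.0, 0.6], [-0.0, -0.3], [0.4, 0.1]]
```

Yellow's lug spacing matches 124 x 34 mm, so it's the right size. The blue lid is at about 1.31 rad. I'll shut it with the closed fingertips following the lid's arc.

```bash
cat >>h.py <<'E'
def down(yaw,flip=False): # tool down, tool y along world angle yaw
    y=np.array([np.cos(yaw),np.sin(yaw),0])*(-1 if flip else 1);z=np.array([0,0,-1.]);return np.c_[np.cross(y,z),y,z]
def best(pos,Rs):
    q0=np.array(state()["joint_positions"]);c=[(np.abs(np.array(q)-q0).max(),i) for i,R in enumerate(Rs) if (q:=ctrl.ik(pos,R)) is not None]
    return Rs[min(c)[1]]
E
python3 - <<'E'
from h import *
b=[.5096,-.1831,-.2008,0]
def tcp(th,r=.045,gap=0):
    L=np.array([[-r,0,.012+gap]]);p=b[:3]+[th]
    return lid(p,L)[0]+Rz(b[2])@[.011,0,0]
hand.clamp(20)
a=tcp(1.35,gap=.025);R=best(a,[down(b[2]+np.pi/2),down(b[2]+np.pi/2,True)])
ctrl.movep(a+[0,0,.12],R)
ctrl.move_linear(a,rate=.15)
for th in np.linspace(1.3,0,9):
    ctrl.move_linear(tcp(th),rate=.08)
    s=state();print(round(th,2),np.round(s["force"],1),round(s["clock"],2))
ctrl.move_linear(tcp(-.03),rate=.03);s=state();print(np.round(s["force"],1),s["tcp_pos"])
ctrl.move_linear(tcp(0)+[0,0,.15],rate=.25)
t,sc=capture("top"),capture("scene");cv2.imwrite("pics/top2.png",t);cv2.imwrite("pics/scene2.png",sc)
cr=lambda im,x,y:cv2.resize(im[y:y+60,x:x+80],None,fx=5,fy=5,interpolation=cv2.INTER_CUBIC)
cv2.imwrite("pics/crop2.png",np.hstack([cr(t,258,152),cr(sc,174,182)]))
print(state()["clock"])
E
```

```text
1.3 [ 0.1  0.3 -0.3] 4.38
1.14 [ 0.2  0.6 -0.3] 4.63
0.98 [-0.2 -0.4  0.4] 4.88
0.81 [0.4 0.2 0.4] 5.13
0.65 [-0.6 -0.1 -0.2] 5.38
0.49 [-0.2 -0.  -0.7] 5.63
0.32 [-0.5  0.6  0.1] 5.88
0.16 [ 1.   0.4 -0.5] 6.13
0.0 [-0.3 -0.6  0.7] 6.38
[-1.3  0.1  5.2] [ 0.50680992 -0.18263981  0.05603844]
7.4917
```

View pics/crop2.png

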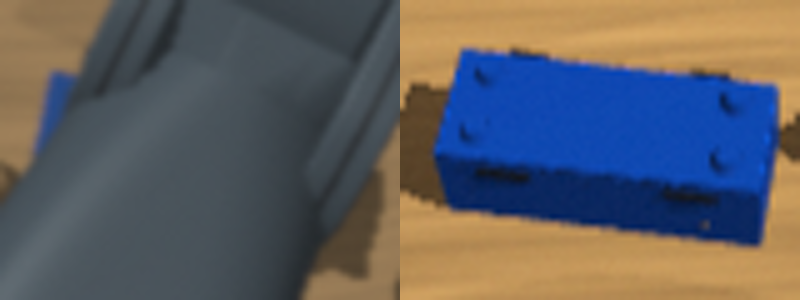

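The scene crop shows the lid flat on the tub: face corners at about (460,50), (778,88), (765,190), (437,155). The push met 5 N at z = 56 mm, so it is shut. Now I grasp the yellow box, taking a clear top picture of the blue lid from the pre-grasp pose.

```bash
python3 - <<'E'
from h import *
p=np.array([.6217,.1322,.0572,.2168])
B=Rz(p[3])@Ry(-np.pi/6)
Rs=[np.c_[np.cross(y,-B[:,2]),y,-B[:,2]] for y in(B[:,0],-B[:,0])]
g=yel(p,[[0,0,.020]])[0];n=B[:,2]
R=best(g,Rs);print(ctrl.ik(g,R))
ctrl.movep(g+.12*n,R);hand.ungrasp()
t,sc=capture("top"),capture("scene");cv2.imwrite("pics/top3.png",t)
ctrl.move_linear(g,rate=.12);s=state();print("at",np.round(s["force"],1),s["tcp_pos"].round(4) if hasattr(s["tcp_pos"],"round") else s["tcp_pos"])
hand.clamp(60);s=state();print("grip",s["grip_width"],s["grip_force"],np.round(s["force"],1))
ctrl.move_linear(g+.01*n,rate=.04)
s=state();print(np.round(s["force"],1),s["grip_width"])
ctrl.move_linear(g+.08*n,rate=.12)
s=state();print(np.round(s["force"],1),s["grip_width"],s["clock"])
sc=capture("scene");cv2.imwrite("pics/scene3.png",sc)
cr=lambda im,x,y,w,h:cv2.resize(im[y:y+h,x:x+w],(w*400//w,300),interpolation=cv2.INTER_CUBIC)
cv2.imwrite("pics/crop3.png",np.hstack([cr(t,258,152,80,60),cr(sc,290,130,200,150)]))
E
```

```text
[ 0.063461   -0.18664098 -0.5529904   0.68594375  0.07644383  1.43774096]
at [ 0.  -0.9 -0.2] [0.6125 0.1301 0.0756]
grip 0.06068640377623735 66.89685702323914 [-7.7 -2.   4. ]
[ 0.2 -0.1 -4.2] 0.061197406452861605
[-0.4  0.5 -5.6] 0.06121656376809711 12.3167
```

View pics/crop3.png

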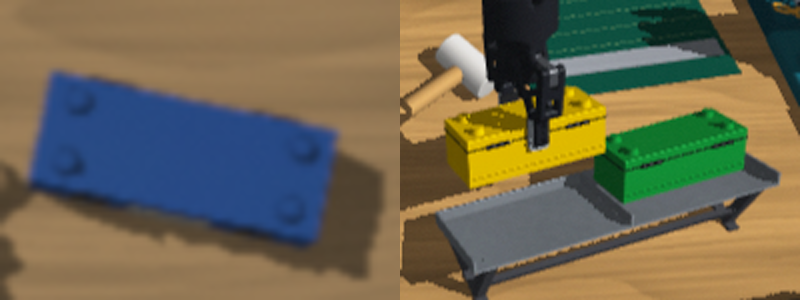

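The gripper holds the yellow box clear of the rack (about 5 N). The top crop shows the shut blue lid with its lugs at (78,102), (303,147), (67,162), (290,211). I refit blue and move the box to hover above it.

```bash
python3 - <<'E'
from h import *
s4=[(1,1),(-1,1),(1,-1),(-1,-1)] # y,x
LG=[(x*.017,y*.062,.0595) for y,x in s4];CN=[(x*.031,y*.08,.056) for y,x in s4]
lt=px([(78,102),(303,147),(67,162),(290,211)],258,152);ct=px([(51,72),(338,132),(30,185),(318,243)],258,152)
cs=px([(765-400,190),(37,155),(778-400,88),(60,50)],174,182)
f=lambda p:np.r_[proj("top",tub(p,LG))-lt,proj("top",tub(p,CN))-ct,proj("scene",tub(p,CN))-cs].ravel()
r=least_squares(f,[.5096,-.1831,-.2],loss="soft_l1");b=r.x;print(b.round(4).tolist());print(f(b).reshape(-1,2).round(1).tolist())
ft=lambda p:np.r_[proj("top",tub(p,LG))-lt,proj("top",tub(p,CN))-ct].ravel();print("top only",least_squares(ft,b).x.round(4))
fs=lambda p:(proj("scene",tub(p,CN))-cs).ravel();print("scene only",least_squares(fs,b).x.round(4))
np.save("b.npy",b)
s=state();P0=np.array(s["tcp_pos"])
ctrl.move_linear(P0+[0,0,.08],rate=.2)
tgt=np.array([b[0],b[1],.056+.020+.030])
R=best(tgt,[down(b[2]),down(b[2],True)])
ctrl.movep(tgt+[0,0,.06],R);ctrl.move_linear(tgt,rate=.15);ctrl.hold(.3)
s=state();print(s["tcp_pos"],np.round(s["force"],1),np.round(s["ft_torque"],2),s["clock"])
t,sc=capture("top"),capture("scene");cv2.imwrite("pics/top4.png",t);cv2.imwrite("pics/scene4.png",sc)
cr=lambda im,x,y:cv2.resize(im[y:y+75,x:x+100],None,fx=4,fy=4,interpolation=cv2.INTER_CUBIC)
cv2.imwrite("pics/crop4.png",np.hstack([cr(t,248,145),cr(sc,164,155)]))
E
```

```text
[0.5108, -0.1836, -0.198]
[[-0.1, 0.1], [-0.2, 0.1], [-0.4, 0.3], [0.0, -0.4], [-0.2, 0.0], [0.1, -0.4], [-0.5, -0.5], [-0.2, -0.3], [-0.9, 0.2], [-0.9, -0.3], [-0.0, -0.9], [0.2, -0.3]]
top only [ 0.5105 -0.184  -0.201 ]
scene only [ 0.5118 -0.1826 -0.193 ]
[ 0.51169121 -0.18399382  0.10738313] [ 0.  -0.2 -4.6] [ 0.01 -0.04  0.02] 14.95
```

View pics/crop4.png

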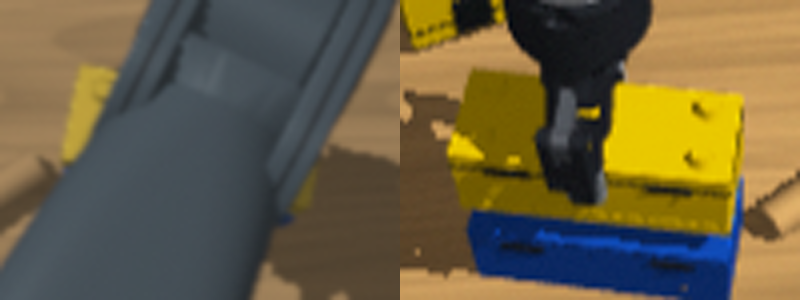

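The box hovers roughly above blue: its top face in the scene crop has corners at (472,70), (743,93), (733,190), (450,155). I measure its offset to blue.

```bash
python3 - <<'E'
from h import *
b=np.load("b.npy")
s4=[(1,1),(-1,1),(1,-1),(-1,-1)]
CN=np.array([(x*.031,y*.08,.056) for y,x in s4]+[(.031,-.08,0),(.031,.08,0)])
cs=px([(333,190),(50,155),(343,93),(72,70),(60,205),(330,235)],164,155,4)
ct=px([(81,65),(62,160)],248,145,4);CT=CN[[0,2]]
W=lambda p,L:L@Rz(p[2]).T+[p[0],p[1],p[3]]
fs=lambda p:(proj("scene",W(p,CN))-cs).ravel()
r=least_squares(fs,[*b,.087],loss="soft_l1");print("scene",r.x.round(4),fs(r.x).reshape(-1,2).round(1).tolist())
z=r.x[3]
ft=lambda p:np.r_[proj("top",W([*p[:2],b[2],.0874],CT))-ct].ravel()
r=least_squares(ft,b[:2]);print("top",r.x.round(4),ft(r.x).round(1))
# mask edges in scene: column limits of yellow & blue per row near ends
sc=cv2.imread("pics/scene4.png");h=cv2.cvtColor(sc,cv2.COLOR_BGR2HSV)
for nm,lo,hi in(("yel",(20,150,60),(33,255,255)),("blu",(105,150,40),(125,255,255))):
    m=cv2.inRange(h,lo,hi);m[:150]=0;n,l,st,ce=cv2.connectedComponentsWithStats(m)
    for i in range(1,n):
        if st[i,4]>150: 
            c=max(cv2.findContours((l==i).astype(np.uint8),0,2)[0],key=cv2.contourArea)
            print(nm,st[i].tolist(),cv2.approxPolyDP(cv2.convexHull(c),1.5,True)[:,0].tolist())
E
```

```text
scene [ 0.5081 -0.1821 -0.1896  0.0782] [[-0.7, -1.5], [-0.5, -0.0], [0.2, 0.5], [0.1, -0.5], [0.8, 0.8], [0.2, 0.3]]
top [ 0.5106 -0.1836] [ 0.1 -0.  -0.1  0. ]
yel [160, 150, 31, 18, 306] [[190, 159], [168, 167], [160, 150], [188, 150]]
yel [175, 172, 75, 41, 1993] [[181, 173], [249, 178], [249, 197], [246, 212], [180, 207], [175, 191]]
blu [181, 203, 69, 28, 1027] [[249, 208], [245, 230], [185, 223], [181, 214], [182, 208], [248, 203]]
blu [415, 278, 97, 106, 8001] [[511, 374], [466, 383], [442, 383], [415, 314], [442, 290], [511, 278]]
```

The y offset agrees within 0.5 mm and x within about 1 mm. The box's height in the grip is less certain, so I descend in small force-guarded steps.

```bash
python3 - <<'E'
from h import *
b=np.load("b.npy");s=state();f0=np.array(s["force"])
print(f0.round(1))
z=.106
while z>.070:
    z-=.002 if z>.09 else .001
    ctrl.move_linear([b[0],b[1],z],rate=.04)
    s=state();d=np.array(s["force"])-f0
    if z<.092:print(round(z,3),round(s["tcp_pos"][2],4),d.round(1),np.round(s["ft_torque"],2))
    if np.abs(d).max()>7:break
sc=capture("scene");cv2.imwrite("pics/scene5.png",sc)
cv2.imwrite("pics/crop5.png",cv2.resize(sc[165:240,164:264],None,fx=6,fy=6,interpolation=cv2.INTER_CUBIC))
print(state()["clock"],state()["tcp_pos"])
E
```

```text
[ 0.4  0.4 -4.5]
0.092 0.0918 [-2.3  0.2 -0.4] [-0.01 -0.01  0.  ]
0.09 0.0898 [-1.1 -0.1 -0. ] [-0.01 -0.01  0.02]
0.089 0.0889 [-1.6  0.  -0.4] [-0.01 -0.03  0.  ]
0.088 0.0879 [-0.6 -0.1  0.6] [-0.    0.01  0.01]
0.087 0.0869 [-0.9  0.4  0.4] [-0.    0.01 -0.03]
0.086 0.0859 [-0.5 -0.8  0.7] [-0.04  0.02 -0.02]
0.085 0.0849 [ 0.3 -0.2  0.6] [-0.01  0.01 -0.01]
0.084 0.0839 [-0.7 -0.3  0.1] [ 0.    0.01 -0.01]
0.083 0.0829 [ 0.  -0.2 -0.4] [-0.02  0.01  0.03]
0.082 0.0819 [-0.6  0.3  0.1] [-0.04  0.02 -0.01]
0.081 0.0809 [-0.5 -0.2  0.1] [-0.07  0.02  0.03]
0.08 0.0801 [-0.6 -1.4  0.5] [-0.04 -0.06  0.03]
0.079 0.0797 [-0.4  1.5  3.6] [ 0.06  0.34 -0.08]
0.078 0.0796 [-3.   2.2  9. ] [ 0.33  0.91 -0.09]
20.1 [ 0.51107175 -0.18360594  0.07962624]
```

View pics/crop5.png

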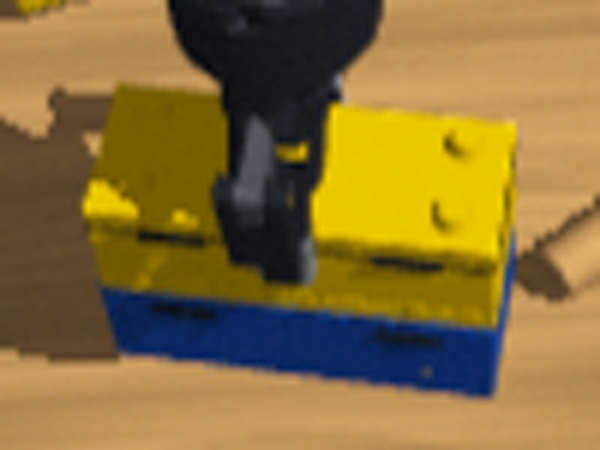

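The yellow underside edge runs from (100,288) to (495,327) in this crop. The lid's rear edge projected there is (105,288) to (498,330). Being perched on the lugs would put it about 14 px higher, so it is home. I relax the pressing and release.

```bash
python3 - <<'E'
from h import *
b=np.load("b.npy")
ctrl.move_linear([b[0],b[1],.0794],rate=.03);s=state();print(np.round(s["force"],1),s["tcp_pos"])
hand.ungrasp();ctrl.hold(.2);s=state();print(np.round(s["force"],1),s["grip_width"])
p=np.array(s["tcp_pos"]);ctrl.move_linear([b[0],b[1],.20],rate=.12)
ctrl.movep([.30,-.42,.28],s["tcp_rot"]);ctrl.hold(.3)
t,sc=capture("top"),capture("scene");cv2.imwrite("pics/top6.png",t);cv2.imwrite("pics/scene6.png",sc)
cr=lambda im,x,y:cv2.resize(im[y:y+75,x:x+100],None,fx=4,fy=4,interpolation=cv2.INTER_CUBIC)
cv2.imwrite("pics/crop6.png",np.vstack([np.hstack([cr(t,248,145),cr(sc,164,165)]),np.hstack([cv2.resize(t,(400,300)),cv2.resize(sc,(400,300))])]))
print(state()["clock"])
E
```

```text
[-0.4  1.6  0.9] [ 0.51118523 -0.18368613  0.07969836]
[-0.5 -0.5 -0.4] 0.08542455627348508
23.725
```

View pics/crop6.png

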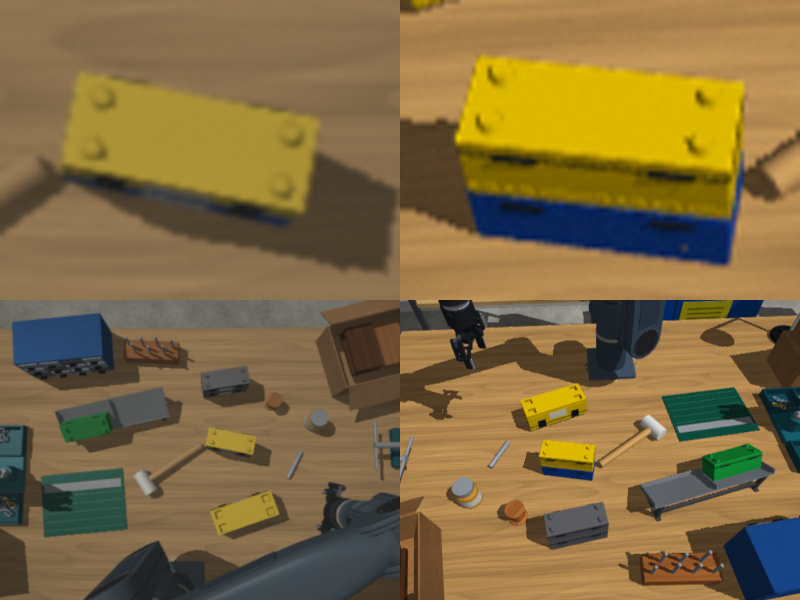

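The box stands square on blue with everything else in place. I triangulate its top lugs as a final height check.

```bash
python3 - <<'E'
from h import *
X=tri(px([(103,98),(291,136),(94,148),(281,187)][0:1]+[(291,136),(94,148),(281,187)],248,145,4),px([(298,145),(88,122),(306,97),(97,73)],164,165,4))
X=tri(px([(103,98),(291,136),(94,148),(281,187)],248,145,4),px([(298,145),(88,122),(306,97),(97,73)],164,165,4))
print(X.round(4).tolist(),X.mean(0).round(4),np.load("b.npy"))
# predicted scene/top pixel of top corners if home vs perched, and mask row of yellow/blue border
b=np.load("b.npy")
sc=cv2.imread("pics/scene6.png");h=cv2.cvtColor(sc,cv2.COLOR_BGR2HSV)
for col in(188,200,212,224,236):
    c=h[200:235,col];yr=200+np.where((c[:,0]>15)&(c[:,0]<35)&(c[:,1]>120)&(np.arange(35)<25))[0];br=200+np.where((c[:,0]>100)&(c[:,0]<130)&(c[:,1]>120))[0]
    row=[]
    for z in(.056,.063,0):
        q=proj("scene",tub(b,[(.031,-.08,z),(.031,.08,z)]));row.append(round(np.interp(col,q[:,0],q[:,1]),1))
    print(col,"last blue/first blue",br.min() if len(br) else None,br.max() if len(br) else None,"pred .056/.063/0",row)
E
```

```text
[[0.5399, -0.1263, 0.1139], [0.5154, -0.2473, 0.1133], [0.5071, -0.1203, 0.1143], [0.4821, -0.2413, 0.1149]] [ 0.5111 -0.1838  0.1141] [ 0.51083154 -0.18357488 -0.19801789]
188 last blue/first blue 214 223 pred .056/.063/0 [np.float64(213.2), np.float64(211.7), np.float64(224.4)]
200 last blue/first blue 216 224 pred .056/.063/0 [np.float64(214.6), np.float64(213.1), np.float64(225.8)]
212 last blue/first blue 217 226 pred .056/.063/0 [np.float64(215.9), np.float64(214.5), np.float64(227.2)]
224 last blue/first blue 218 227 pred .056/.063/0 [np.float64(217.3), np.float64(215.8), np.float64(228.5)]
236 last blue/first blue 219 229 pred .056/.063/0 [np.float64(218.7), np.float64(217.2), np.float64(229.9)]
```

The lugs come out level at z = 0.114 m; home predicts 0.112 to 0.119 and perched 0.119 to 0.126. The centre is within 0.4 mm of blue's, so the box is fully home.

```bash
python3 -c "
from plant import order
print(order.sign_off())"
```

```text
the job is handed in; nothing more can be done
None
```

I shut the blue lid, stacked the yellow box on it and let go; by camera it sits fully home within 0.4 mm of centre, nothing else looks moved, and I handed the job in at about 24 s (limit 48 s).

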